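Give three mixed-up canisters their own lids back

TASK

The wooden lids of the three storage canisters have been mixed up: each canister wears a lid that does not fit it. Put every lid on the canister it fits, right down so that its plate lies flat on the rim all round; the empty cork mat is there to put a lid down on meanwhile. Leave the canisters standing where they are, and do not disturb the mug, the salt shaker or the spoon.

Things in the scene. Friction and masses are not known exactly. Their poses are not given: they have to be found in the camera images.
- round_lid_grip (a point): Round light-wood lid, about 0.16 kg: plate 102 mm across, 8 mm thick; a round upright knob in its middle to grip, 30 mm across, 36 tall; a tapered plug below, 12 mm deep, 82 mm across narrowing to 74. Its yaw does not matter. Point: on the knob's axis, 24 mm above the plate's top, 12 below the knob's top, 44 above the plug's bottom; z up. Starts loose on the oblong canister, plug on the rim.
- square_lid_grip (a point): Square light-wood lid, about 0.16 kg: plate 98 x 98 mm, 8 mm thick; a round upright knob in its middle to grip, 30 mm across, 36 tall; a tapered plug below, 12 mm deep, 78 mm square narrowing to 70. Sides along x and y; fits at any quarter turn. Point: on the knob's axis, 24 mm above the plate's top, 12 below the knob's top, 44 above the plug's bottom; z up. Starts loose on the round canister, plug on the rim.
- oblong_lid_grip (a point): Oblong light-wood lid, about 0.16 kg: plate 68 mm (x) by 120 mm (y), 8 mm thick; a round upright knob in its middle to grip, 30 mm across, 36 tall; a tapered plug below, 12 mm deep, 48 x 100 narrowing to 40 x 92. Fits either way round. Point: on the knob's axis, 24 mm above the plate's top, 12 below the knob's top, 44 above the plug's bottom; z up. Starts loose on the square canister, plug on the rim.
- round_canister: Round cream stoneware canister, body 114 mm across, narrowing to 102 mm at the rim; round mouth 88 mm across. Rim 7 mm wide; empty, rim 100 mm above its underside; stands loose, about 0.75 kg. Origin: centre of its underside, z up. Its own lid's plug drops in with 3 mm to spare each side (7 mm at the plug's bottom) until the plate lies on the rim.
- square_canister: Square cream stoneware canister, rounded corners, body 110 x 110 mm, 98 x 98 at the rim; square mouth 84 x 84 mm, sides along x and y. Rim 7 mm wide; empty, rim 88 mm above its underside; stands loose, about 0.75 kg. Origin: centre of its underside, z up. Its own lid's plug drops in with 3 mm to spare each side (7 mm at the plug's bottom) until the plate lies on the rim.
- oblong_canister: Oblong (rectangular) cream stoneware canister, rounded corners, body 80 mm (x) by 132 mm (y), 68 x 120 at the rim; mouth 54 x 106 mm. Rim 7 mm wide; empty, rim 76 mm above its underside; stands loose, about 0.75 kg. Origin: centre of its underside, z up. Its own lid's plug drops in with 3 mm to spare each side (7 mm at the plug's bottom) until the plate lies on the rim.
- cork_mat: Round natural-cork mat, 130 mm across and 8 mm thick, fixed on the worktop and empty at the start: a free spot to put a lid down. Origin: centre of its underside; z up, top 8 mm above. (Round about: a dish rack with pans stands beyond x = 0.55 for y below 0.21, and a wall cabinet hangs beyond x = 0.63 for y above 0.05, 0.45 m above the worktop.)
- blue_mug: Blue mug, 82 x 115 x 90 mm, a bystander. Origin in its underside.
- salt_shaker: Glass salt shaker with grey cap, 44 mm across, 90 mm tall, a bystander. Origin: centre of its underside.
- spoon: Steel spoon lying on the worktop, 188 x 39 x 16 mm, a bystander. Origin: its middle, at the underside.

How it is judged (in metres and radians):
At the end, for the whole second after the job is handed in: Each of the three lids sits on the canister of its own shape with its plug in the mouth: plate within 3 mm of the rim, centred within 8 mm, level within 0.05 rad. The canisters stand upright on the worktop within 30 mm of where they stood; all is released and at rest (z of round_lid_grip in the frame of round_canister between 0.126 and 0.135 m and horizontal distance between round_lid_grip and round_canister below 0.008 m and angle between each of round_lid_grip, round_canister, square_lid_grip, square_canister, oblong_lid_grip, oblong_canister's own z axis and vertical below 0.05 rad and height (world z) of each of round_canister, square_canister, oblong_canister below 0.01 m and distance of each of round_canister, square_canister, oblong_canister from where it was at the start of the episode below 0.03 m and z of square_lid_grip in the frame of square_canister between 0.114 and 0.123 m and horizontal distance between square_lid_grip and square_canister below 0.008 m and z of oblong_lid_grip in the frame of oblong_canister between 0.102 and 0.111 m and horizontal distance between oblong_lid_grip and oblong_canister below 0.008 m); the robot touches nothing.
It fails at once if a canister is knocked over (angle between any of round_canister, square_canister, oblong_canister's own z axis and vertical above 0.4 rad).
It fails at once if the mug, the salt shaker or the spoon is shifted by more than 25 mm or knocked over (distance of any of blue_mug, salt_shaker, spoon from where it was at the start of the episode above 0.025 m or angle between any of blue_mug, salt_shaker, spoon's own z axis and vertical above 0.4 rad).
It also fails if it takes over 106 s, if anything falls off the work surface, if the arm or the gripper's body presses on something with over 40 N, if the wrist force passes 120 N, or if a joint passes its speed limit or range.

ROBOT

A 6-joint arm with a two-finger parallel gripper is mounted at the origin on a cart in front of the work surface, level with it; the furniture and walls round the work are solid. World frame = base frame: x ahead of the robot, y to its left, z up, the work surface at z = 0. Lengths are in mm, angles in rad, forces in N, time in s.
With the tool pointing down it reaches from about 250 to 725 mm from the base axis. Payload 4 kg.
Tool frame: the origin (TCP) lies at the very end of the fingers, on their centre line; the grasp point (between the pads) lies 19 mm behind it; z points along the fingers, y is the line along which they close (so a half turn about z gives the same grasp; the last joint's range is limited). The gripper opens to 85 mm and grips with 20 to 120 N. Pads are 22 mm wide; open, the fingers measure 114 mm over their backs; the gripper's body (76 mm by 85 mm) begins 54 mm behind the grasp point. The pads swing forward as they close: fully open they stand 13 mm farther back than shut.
Start: joints at [-1.188, 0.241, 0.005, 1.335, 0, 1.571], TCP at [186.758, -463.811, 231.306] pointing down, gripper open.
Joint ranges: [-2.72, 2.72], [-1.05, 1.87], [-1.09, 1.28], [-1.99, 2.15], [-1.42, 1.44], [-3.14, 3.14]. Speed limits (rad/s): [2.79, 2.79, 3.14, 3.14, 3.14, 3.14].

INTERFACE

Orientations are given as a unit quaternion [x, y, z, w].
In Python, from workcell import get_obs, get_image, bot gives the robot as it stands.
- The arm moves only by the tool send_rows, never from a script. Its argument "rows" is a list of rows, each an object of numbers: "fingers": the closure, from 0 (fully open) to 1 (shut); "x", "y", "z": the shift along the world's x, y, z in units of 30 mm (1.0 is 30 mm); "ax", "ay", "az": the turn, a rotation vector about the world's x, y, z in units of 8 degrees (1.0 is 8 degrees). In form: [{"fingers": .., "x": .., "y": .., "z": .., "ax": .., "ay": .., "az": ..}, ...]. A call has exactly 5 rows; each row is the pose to reach, as a shift and turn from the pose commanded when the call began; what a row does not reach only later rows make up. A row lasts 1/10 s, in which the tool goes at most 50 mm and 8.59 degrees, less where a joint would pass 70% of its speed; a pose out of reach is approached as far as the arm can. A call with a gripper value outside its range is refused whole. The fingers move at their own pace and stop on an object; the grip force is fixed at half the most. Time passes only in rows, so rows that repeat a pose let the fingers close, or fill a call up. It gives the time, the measured TCP pose, the force, the opening and the grip force at its end, in the units of the state.
- get_obs(): the state, without advancing time (a new reading comes with each control period).
- get_image(name): name is "side" or "top" or "wrist"; returns a dict with "frame" (480x640x3 uint8, blue, green, red), "z_map" (480x640 float32, mm along the optical axis (not along the pixel's ray), 0 where there is no reading), "fx", "fy", "cx", "cy" (pixels), "k1" (the pictures are not rectified: a ray, as slopes to the right and down, at radius r is drawn at 1 + k1 r^2 times it, then the intrinsics apply), "pose" (4x4, takes a point from camera to world coordinates). Camera axes: x right, y down, z forward; pixel columns grow to the right and rows downward; lengths in mm; the calibration is good to about 2 mm. A picture is of the moment at which its call begins.
- bot.close_job(): hands the job in; it is judged then, once.
The state is a dict: "time_s": time; "joints": joint angles; "qd": joint speeds; "joint_efforts": joint torques, N m; "position": TCP position; "tcp_rot": TCP orientation; "ft_force": force on the tool from outside, world axes, zero at the start; "ft_torque": the same for the moment, N m; "gripper_width": finger opening in mm; "finger_force": force on a finger pad.
Only numpy, scipy, OpenCV 4.12 (cv2) and the standard library are available. Lean on these libraries where they do the work, as an engineer would, in place of code of your own. Each camera call takes 0.05 s, during which the arm holds its last target. There are 200 camera calls.

## Working session

There is one attempt and no reset: what is moved stays moved. The work goes in short steps, Python scripts to look and compute and a tool call to move; the robot and the scene stay as the last step left them, time stands still between calls to the robot, and variables do not carry over. Pictures are saved under pics/ and viewed, at most 14 in all, crops included, and the job is handed in when it is done.

Besides the shell and the picture viewer there is one more tool, called after "Request:" by a JSON object that holds its "fn" and its "kwargs", one argument or row to a line. send_rows: Moves the arm, as the interface text tells. Its arguments: {"type":"object","properties":{"rows":{"type":"array"}},"required":["rows"]}

```bash
mkdir -p pics; cat > h.py <<'E'
import numpy as np, cv2
from workcell import get_obs, get_image, bot
def pts(im):
    """world points for every pixel from the depth map"""
    h,w=im["z_map"].shape
    u,v=np.meshgrid(np.arange(w),np.arange(h))
    K=np.array([[im["fx"],0,im["cx"]],[0,im["fy"],im["cy"]],[0,0,1]],float)
    p=cv2.undistortPoints(np.stack([u,v],-1).reshape(-1,1,2).astype(float),K,np.array([im["k1"],0,0,0],float)).reshape(h,w,2)
    z=im["z_map"][...,None]
    c=np.concatenate([p*z,z],-1)
    T=np.array(im["pose"])
    W=c@T[:3,:3].T+T[:3,3]
    W[im["z_map"]==0]=np.nan
    return W
E
python3 - <<'E'
from h import *
for n in("top","side"):
    im=get_image(n); cv2.imwrite(f"pics/{n}0.png",im["frame"]); np.save(f"{n}0.npy",pts(im))
    print(n,np.round(im["pose"],2).tolist(),im["fx"],im["k1"])
print(get_obs())
E
```

```text
top [[0.02, -0.99, 0.12, 418.11], [-1.0, -0.02, -0.01, 279.97], [0.01, -0.12, -0.99, 1163.94], [0.0, 0.0, 0.0, 1.0]] 488.6547705730321 -0.08682680382464228
side [[-0.88, -0.32, 0.35, 162.19], [-0.47, 0.58, -0.66, 994.06], [0.01, -0.75, -0.66, 816.27], [0.0, 0.0, 0.0, 1.0]] 458.2935959211999 0.0033932915976766917
{'time_s': 0.1, 'joints': array([-1.18797900e+00,  2.41344433e-01,  3.87220979e-03,  1.33519213e+00,
        2.98265095e-05,  1.57079100e+00]), 'qd': array([ 4.11062054e-04, -9.96945643e-04,  2.40869154e-03, -1.92582259e-03,
       -7.46329714e-05, -2.04144506e-04]), 'joint_efforts': array([ 2.08554275e-04, -3.73136187e+01,  2.53010738e+01,  1.08540547e-02,
        2.25547257e-05,  2.15590042e-06]), 'position': array([ 186.56833203, -463.28871368,  230.50363898]), 'tcp_rot': array([ 9.81736290e-01,  1.90244538e-01, -1.63045353e-04, -9.19793805e-04]), 'ft_force': array([-0.780944  , -0.8902359 ,  0.06739465]), 'ft_torque': array([-0.0170784 , -0.02769007,  0.00541002]), 'finger_force': 0.0, 'gripper_width': 85.48134597665657}
```

View pics/top0.png

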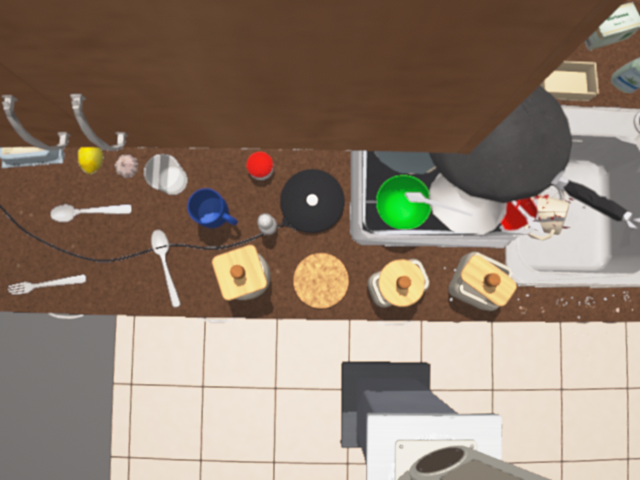

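View pics/side0.png

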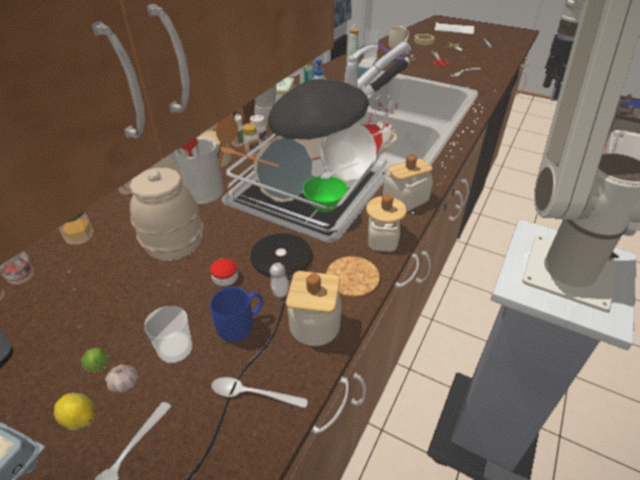

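The top view shows the square lid on the round canister (240,272), the cork mat (321,280), the round lid on the oblong canister (402,283) and the oblong lid on the square canister (487,281). The square and oblong canisters are both yawed. Next I'll measure them.

```bash
python3 - <<'E'
from h import *
W=np.load("top0.npy"); W2=np.load("side0.npy")
B=cv2.imread("pics/top0.png")
hsv=cv2.cvtColor(B,cv2.COLOR_BGR2HSV)
for n,(u,v) in dict(round=(238,272),obl=(404,283),sq=(492,281),mat=(321,280)).items(): 
    print(n,hsv[v,u],hsv[v-14,u],W[v,u].round(),W[v-14,u].round())
def cl(W,c,zlo,zhi,r=75):
    m=(W[...,2]>zlo)&(W[...,2]<zhi)&(np.hypot(W[...,0]-c[0],W[...,1]-c[1])<r); return W[m]
for n,(u,v) in dict(round=(238,272),obl=(404,283),sq=(492,281)).items():
    c=W[v,u][:2]
    for nm,w in(("top",W),("side",W2)):
        a=cl(w,c,20,200); h,e=np.histogram(a[:,2],np.arange(20,200,6)); print(n,nm,[(int(x),int(k)) for x,k in zip(e,h)])
m=cv2.inRange(W[200:360,200:560,2],5.,12.)
print([ (W[260:305,300:345][...,i].mean().round(1)) for i in range(3)])
# mat by colour
mm=cv2.inRange(hsv,(8,80,120),(22,255,255)); mm[:, :285]=0; mm[:,355:]=0; mm[:245]=0
ys,xs=np.where(mm>0); q=W[ys,xs]; print("mat",len(q),np.nanmin(q,0).round(),np.nanmax(q,0).round())
E
```

```text
round [ 13 164 211] [ 23 100 245] [470. 445. 153.] [502. 451. 124.]
obl [ 13 163 214] [ 22 103 244] [454.  97. 132.] [486.  90.  94.]
sq [ 13 166 209] [ 22 107 243] [460. -88. 145.] [ 492. -102.  108.]
mat [ 16 129 227] [ 16 129 226] [462. 272.  10.] [496. 272.   4.]
round top [(20, 4), (26, 11), (32, 10), (38, 3), (44, 8), (50, 8), (56, 5), (62, 7), (68, 20), (74, 26), (80, 64), (86, 58), (92, 29), (98, 31), (104, 0), (110, 44), (116, 1512), (122, 329), (128, 3), (134, 8), (140, 6), (146, 16), (152, 121), (158, 25), (164, 0), (170, 0), (176, 0), (182, 0), (188, 0)]
round side [(20, 83), (26, 90), (32, 78), (38, 81), (44, 88), (50, 86), (56, 92), (62, 90), (68, 107), (74, 122), (80, 165), (86, 152), (92, 95), (98, 86), (104, 0), (110, 80), (116, 1448), (122, 28), (128, 28), (134, 31), (140, 33), (146, 42), (152, 107), (158, 1), (164, 0), (170, 0), (176, 0), (182, 0), (188, 0)]
obl top [(20, 4), (26, 6), (32, 2), (38, 8), (44, 14), (50, 27), (56, 75), (62, 75), (68, 69), (74, 171), (80, 4), (86, 49), (92, 1217), (98, 252), (104, 9), (110, 5), (116, 5), (122, 21), (128, 116), (134, 23)
[... 413 characters left out ...]
, (26, 25), (32, 35), (38, 37), (44, 35), (50, 32), (56, 54), (62, 84), (68, 120), (74, 123), (80, 91), (86, 228), (92, 3), (98, 39), (104, 1142), (110, 222), (116, 13), (122, 11), (128, 20), (134, 22), (140, 118), (146, 19), (152, 0), (158, 0), (164, 0), (170, 0), (176, 0), (182, 0), (188, 0)]
sq side [(20, 54), (26, 92), (32, 89), (38, 92), (44, 86), (50, 99), (56, 94), (62, 103), (68, 131), (74, 117), (80, 116), (86, 45), (92, 5), (98, 76), (104, 441), (110, 21), (116, 17), (122, 23), (128, 21), (134, 26), (140, 40), (146, 0), (152, 0), (158, 0), (164, 0), (170, 0), (176, 0), (182, 0), (188, 0)]
[np.float64(nan), np.float64(nan), np.float64(nan)]
mat 2572 [372. 202.  -6.] [531. 341.  16.]
```

```bash
python3 - <<'E'
import cv2
a=cv2.imread("pics/top0.png")[235:325,200:530]; cv2.imwrite("pics/topc.png",cv2.resize(a,None,fx=2.4,fy=2.4,interpolation=cv2.INTER_CUBIC))
E
```

```text
(no output)
```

View pics/topc.png

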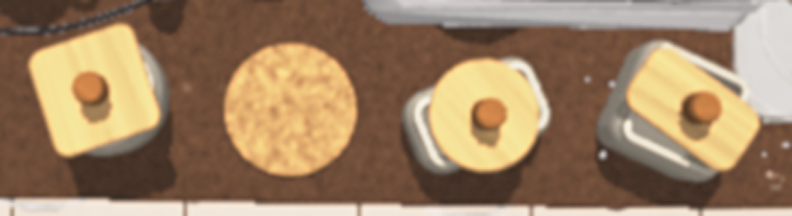

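```bash
cat >> h.py <<'E'
def rect(P):
    (c,s,a)=cv2.minAreaRect(P[:,:2].astype(np.float32)); return np.round(c,1),np.round(s,1),round(a,1)
def near(W,c,zlo,zhi,r=75):
    m=(W[...,2]>zlo)&(W[...,2]<zhi)&(np.hypot(W[...,0]-c[0],W[...,1]-c[1])<r); return W[m]
E
python3 - <<'E'
from h import *
for nm in("top","side"):
    W=np.load(nm+"0.npy")
    for n,c,t in(("R",(470,445),120),("O",(455,97),96),("S",(460,-88),108)):
        k=near(W,c,t+26,t+50,40); p=near(W,c,t-6,t+8,90); b=near(W,c,t-60,t-14,100)
        print(nm,n,"knob",k.mean(0).round(1),"plate z",np.median(p[:,2]).round(1),rect(p),"can",rect(b))
o=get_obs(); 
im=get_image("wrist"); T=np.array(im["pose"]); print(T.round(2).tolist(), im["fx"], o["position"])
E
```

```text
top R knob [471.2 447.9 155.2] plate z 120.2 (array([471.5, 449.2]), array([98.6, 99.5]), 19.7) can (array([457.5, 417.7]), array([ 47.7, 111.3]), 66.3)
top O knob [455.6  96.5 131. ] plate z 96.2 (array([455.6,  95.4]), array([100.8, 100.7]), 0.7) can (array([457.3,  95.4]), array([ 79.1, 132. ]), 22.6)
top S knob [464.2 -92.  143.1] plate z 108.1 (array([464.6, -93.7]), array([119.6,  69.4]), 55.0) can (array([464.7, -92.3]), array([106.8, 110.2]), 66.9)
side R knob [470.  455.  153.2] plate z 118.9 (array([471.3, 452.1]), array([98.3, 99.1]), 20.4) can (array([452.8, 472.5]), array([111.8,  60.5]), 40.2)
side O knob [454.7 103.6 128.5] plate z 94.4 (array([454.2, 102.9]), array([100.6,  96.5]), 17.3) can (array([448.7, 119.8]), array([78. , 91.6]), 23.2)
side S knob [462.  -86.4 140.3] plate z 106.3 (array([462.5, -88.7]), array([121.2,  69.8]), 53.7) can (array([461.2, -85.8]), array([107. , 105.2]), 65.0)
[[0.37, -0.89, -0.26, 252.96], [-0.93, -0.36, -0.1, -437.33], [-0.0, 0.28, -0.96, 373.92], [0.0, 0.0, 0.0, 1.0]] 423.93498447748766 [ 186.56833203 -463.28871368  230.50363898]
```

Request:
{"fn": "send_rows", "kwargs": {
  "rows": [
    {"fingers": 0, "x": 1, "y": 1.2, "z": 0.8, "ax": 0, "ay": 0, "az": 0.7},
    {"fingers": 0, "x": 2, "y": 2.4, "z": 1.4, "ax": 0, "ay": 0, "az": 1.4},
    {"fingers": 0, "x": 3, "y": 3.6, "z": 2, "ax": 0, "ay": 0, "az": 2.1},
    {"fingers": 0, "x": 4, "y": 4.8, "z": 2.3, "ax": 0, "ay": 0, "az": 2.8},
    {"fingers": 0, "x": 5, "y": 6, "z": 2.3, "ax": 0, "ay": 0, "az": 3.5}
  ]
}}

```text
time_s: 0.65
position: [338.2, -282.8, 301.9]
tcp_rot: [0.906, 0.424, 0.001, 0.002]
ft_force: [0.2, -0.3, -0.3]
gripper_width: 85.4
finger_force: 0.0
```

Request:
{"fn": "send_rows", "kwargs": {
  "rows": [
    {"fingers": 0, "x": 0.4, "y": 1.6, "z": 0, "ax": 0, "ay": 0, "az": 0.8},
    {"fingers": 0, "x": 0.8, "y": 3.2, "z": 0, "ax": 0, "ay": 0, "az": 1.6},
    {"fingers": 0, "x": 1.2, "y": 4.8, "z": 0, "ax": 0, "ay": 0, "az": 2.4},
    {"fingers": 0, "x": 1.6, "y": 6.4, "z": 0, "ax": 0, "ay": 0, "az": 3.2},
    {"fingers": 0, "x": 2, "y": 8, "z": 0, "ax": 0, "ay": 0, "az": 4}
  ]
}}

```text
time_s: 1.15
position: [396.6, -41.9, 300.2]
tcp_rot: [0.754, 0.657, 0.0, 0.0]
ft_force: [1.3, 0.3, -0.6]
gripper_width: 85.5
finger_force: 0.0
```

Request:
{"fn": "send_rows", "kwargs": {
  "rows": [
    {"fingers": 0, "x": 0.2, "y": 1.6, "z": 0, "ax": 0, "ay": 0, "az": 0.8},
    {"fingers": 0, "x": 0.4, "y": 3.2, "z": 0, "ax": 0, "ay": 0, "az": 1.6},
    {"fingers": 0, "x": 0.6, "y": 4.8, "z": 0, "ax": 0, "ay": 0, "az": 2.4},
    {"fingers": 0, "x": 0.8, "y": 6.4, "z": 0, "ax": 0, "ay": 0, "az": 3.2},
    {"fingers": 0, "x": 1, "y": 8, "z": 0, "ax": 0, "ay": 0, "az": 4}
  ]
}}

```text
time_s: 1.65
position: [426.4, 198.2, 300.1]
tcp_rot: [0.543, 0.84, -0.0, 0.0]
ft_force: [0.9, -0.1, 0.0]
gripper_width: 85.2
finger_force: 0.0
```

Request:
{"fn": "send_rows", "kwargs": {
  "rows": [
    {"fingers": 0, "x": 0.2, "y": 1.6, "z": 0, "ax": 0, "ay": 0, "az": 0.5},
    {"fingers": 0, "x": 0.5, "y": 3.2, "z": 0, "ax": 0, "ay": 0, "az": 1},
    {"fingers": 0, "x": 0.8, "y": 4.8, "z": -0.4, "ax": 0, "ay": 0, "az": 1.5},
    {"fingers": 0, "x": 1.1, "y": 6.4, "z": -0.8, "ax": 0, "ay": 0, "az": 2},
    {"fingers": 0, "x": 1.4, "y": 8, "z": -1.2, "ax": 0, "ay": 0, "az": 2.5}
  ]
}}

```text
time_s: 2.15
position: [468.5, 437.3, 263.7]
tcp_rot: [0.39, 0.921, -0.0, 0.0]
ft_force: [1.5, 0.5, 1.0]
gripper_width: 85.5
finger_force: 0.0
```

```bash
cat >> h.py <<'E'
def look(name=None,c=None,t=None):
    im=get_image("wrist"); W=pts(im); o=get_obs()
    if name: cv2.imwrite(f"pics/{name}.png",im["frame"])
    q=o["tcp_rot"]; print("tcp",o["position"].round(1),"yaw",round(2*np.degrees(np.arctan2(q[1],q[0])),1))
    if c is not None:
        k=near(W,c,t+26,t+50,45); p=near(W,c,t-6,t+6,90)
        if len(k):
            kk=k[k[:,2]>np.median(k[:,2])-4]; print("knob",cv2.minEnclosingCircle(kk[:,:2].astype(np.float32)),kk[:,2].mean().round(1))
        if len(p): print("plate",len(p),np.median(p[:,2]).round(1),rect(p))
    return im,W
E
python3 - <<'E'
from h import *
look("w1",(471,450),120)
E
```

```text
tcp [468.  444.  256.4] yaw 134.5
knob ((473.81219482421875, 449.950927734375), 14.687492370605469) 156.1
plate 17149 120.8 (array([474.5, 449.8]), array([98.2, 98.4]), 19.8)
```

View pics/w1.png

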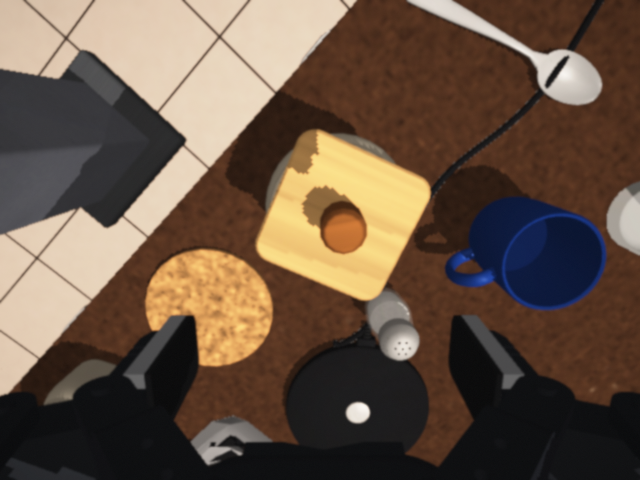

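The wrist view shows the knob at (343,228) with nothing in the way. The salt shaker at (395,340) is below finger height. I'll re-read the settled pose.

Request:
{"fn": "send_rows", "kwargs": {
  "rows": [
    {"fingers": 0.2, "x": 0, "y": 0, "z": 0, "ax": 0, "ay": 0, "az": 0},
    {"fingers": 0.2, "x": 0, "y": 0, "z": 0, "ax": 0, "ay": 0, "az": 0},
    {"fingers": 0.2, "x": 0, "y": 0, "z": 0, "ax": 0, "ay": 0, "az": 0},
    {"fingers": 0.2, "x": 0, "y": 0, "z": 0, "ax": 0, "ay": 0, "az": 0},
    {"fingers": 0.2, "x": 0, "y": 0, "z": 0, "ax": 0, "ay": 0, "az": 0}
  ]
}}

```text
time_s: 2.7
position: [469.0, 434.4, 266.4]
tcp_rot: [0.392, 0.92, 0.001, 0.001]
ft_force: [0.4, -0.1, -0.1]
gripper_width: 68.3
finger_force: 0.0
```

```bash
python3 - <<'E'
from h import *
im,W=look(None,(471,450),120)
W1=np.load("top0.npy")
for w in (W,):
  m=near(w,(465,275),3,14,75); print("mat",len(m),cv2.minEnclosingCircle(m[:,:2].astype(np.float32)))
  b=near(w,(474,447),20,100,90); print("can",len(b),cv2.minEnclosingCircle(b[:,:2].astype(np.float32)))
E
```

```text
tcp [469.  434.6 266.1] yaw 133.9
knob ((474.1135559082031, 449.97119140625), 14.681092262268066) 156.2
plate 16973 120.8 (array([474.4, 449.8]), array([98.1, 98.3]), 19.8)
mat 9212 ((464.2721862792969, 277.3917541503906), 70.89733123779297)
can 873 ((458.08245849609375, 455.8686828613281), 53.049659729003906)
```

Request:
{"fn": "send_rows", "kwargs": {
  "rows": [
    {"fingers": 0.2, "x": 0.17, "y": 0.5, "z": -0.5, "ax": 0, "ay": 0, "az": 0},
    {"fingers": 0.2, "x": 0.17, "y": 0.52, "z": -1.5, "ax": 0, "ay": 0, "az": 0},
    {"fingers": 0.2, "x": 0.17, "y": 0.52, "z": -2.5, "ax": 0, "ay": 0, "az": 0},
    {"fingers": 0.2, "x": 0.17, "y": 0.52, "z": -3.3, "ax": 0, "ay": 0, "az": 0},
    {"fingers": 0.2, "x": 0.17, "y": 0.52, "z": -3.8, "ax": 0, "ay": 0, "az": 0}
  ]
}}

```text
time_s: 3.25
position: [473.0, 449.7, 148.6]
tcp_rot: [0.392, 0.92, -0.001, -0.001]
ft_force: [-0.3, -0.1, -0.1]
gripper_width: 68.4
finger_force: 0.0
```

Request:
{"fn": "send_rows", "kwargs": {
  "rows": [
    {"fingers": 0.2, "x": 0, "y": 0, "z": -0.3, "ax": 0, "ay": 0, "az": 0},
    {"fingers": 0.2, "x": 0, "y": 0, "z": -0.6, "ax": 0, "ay": 0, "az": 0},
    {"fingers": 0.2, "x": 0, "y": 0, "z": -0.8, "ax": 0, "ay": 0, "az": 0},
    {"fingers": 0.2, "x": 0, "y": 0, "z": -0.8, "ax": 0, "ay": 0, "az": 0},
    {"fingers": 0.2, "x": 0, "y": 0, "z": -0.8, "ax": 0, "ay": 0, "az": 0}
  ]
}}

```text
time_s: 3.75
position: [474.0, 451.2, 127.2]
tcp_rot: [0.391, 0.92, 0.001, 0.0]
ft_force: [-0.7, -0.2, -0.4]
gripper_width: 68.3
finger_force: 0.0
```

Close, then lift.

Request:
{"fn": "send_rows", "kwargs": {
  "rows": [
    {"fingers": 0.5, "x": 0, "y": 0, "z": 0, "ax": 0, "ay": 0, "az": 0},
    {"fingers": 0.7, "x": 0, "y": 0, "z": 0, "ax": 0, "ay": 0, "az": 0},
    {"fingers": 1, "x": 0, "y": 0, "z": 0, "ax": 0, "ay": 0, "az": 0},
    {"fingers": 1, "x": 0, "y": 0, "z": 0, "ax": 0, "ay": 0, "az": 0},
    {"fingers": 1, "x": 0, "y": 0, "z": 0, "ax": 0, "ay": 0, "az": 0}
  ]
}}

```text
time_s: 4.25
position: [473.9, 451.2, 127.3]
tcp_rot: [0.391, 0.92, 0.001, 0.0]
ft_force: [0.1, 0.8, 4.0]
gripper_width: 28.4
finger_force: 59.5
```

Request:
{"fn": "send_rows", "kwargs": {
  "rows": [
    {"fingers": 1, "x": 0, "y": 0, "z": 0.2, "ax": 0, "ay": 0, "az": 0},
    {"fingers": 1, "x": 0, "y": 0, "z": 0.6, "ax": 0, "ay": 0, "az": 0},
    {"fingers": 1, "x": 0, "y": -0.5, "z": 1.2, "ax": 0, "ay": 0, "az": 0},
    {"fingers": 1, "x": 0, "y": -1.4, "z": 1.8, "ax": 0, "ay": 0, "az": 0},
    {"fingers": 1, "x": 0, "y": -2.4, "z": 2, "ax": 0, "ay": 0, "az": 0}
  ]
}}

```text
time_s: 4.75
position: [474.4, 379.6, 189.0]
tcp_rot: [0.391, 0.921, 0.002, 0.001]
ft_force: [0.7, 0.6, -1.3]
gripper_width: 28.2
finger_force: 59.5
```

Request:
{"fn": "send_rows", "kwargs": {
  "rows": [
    {"fingers": 1, "x": 0, "y": -1.2, "z": 0, "ax": 0, "ay": 0, "az": -1},
    {"fingers": 1, "x": -0.2, "y": -2.4, "z": -0.3, "ax": 0, "ay": 0, "az": -2},
    {"fingers": 1, "x": -0.4, "y": -3.4, "z": -1.2, "ax": 0, "ay": 0, "az": -3},
    {"fingers": 1, "x": -0.4, "y": -3.5, "z": -2.2, "ax": 0, "ay": 0, "az": -4},
    {"fingers": 1, "x": -0.4, "y": -3.5, "z": -3, "ax": 0, "ay": 0, "az": -5}
  ]
}}

```text
time_s: 5.25
position: [461.4, 272.4, 96.1]
tcp_rot: [0.685, 0.728, -0.0, -0.0]
ft_force: [0.0, 0.2, -1.9]
gripper_width: 28.4
finger_force: 59.6
```

Request:
{"fn": "send_rows", "kwargs": {
  "rows": [
    {"fingers": 1, "x": 0, "y": 0, "z": -0.6, "ax": 0, "ay": 0, "az": -0.5},
    {"fingers": 1, "x": 0, "y": 0, "z": -1.1, "ax": 0, "ay": 0, "az": -0.5},
    {"fingers": 1, "x": 0, "y": 0, "z": -1.5, "ax": 0, "ay": 0, "az": -0.5},
    {"fingers": 1, "x": 0, "y": 0, "z": -1.7, "ax": 0, "ay": 0, "az": -0.5},
    {"fingers": 1, "x": 0, "y": 0, "z": -1.7, "ax": 0, "ay": 0, "az": -0.5}
  ]
}}

```text
time_s: 5.75
position: [461.3, 273.8, 45.0]
tcp_rot: [0.707, 0.707, -0.001, -0.0]
ft_force: [0.4, -0.1, -2.4]
gripper_width: 28.3
finger_force: 59.5
```

Request:
{"fn": "send_rows", "kwargs": {
  "rows": [
    {"fingers": 1, "x": 0, "y": 0, "z": -0.1, "ax": 0, "ay": 0, "az": 0},
    {"fingers": 1, "x": 0, "y": 0, "z": -0.2, "ax": 0, "ay": 0, "az": 0},
    {"fingers": 1, "x": 0, "y": 0, "z": -0.3, "ax": 0, "ay": 0, "az": 0},
    {"fingers": 1, "x": 0, "y": 0, "z": -0.34, "ax": 0, "ay": 0, "az": 0},
    {"fingers": 1, "x": 0, "y": 0, "z": -0.34, "ax": 0, "ay": 0, "az": 0}
  ]
}}

```text
time_s: 6.25
position: [461.7, 274.0, 35.4]
tcp_rot: [0.708, 0.707, 0.0, 0.0]
ft_force: [0.5, 0.5, -2.2]
gripper_width: 28.4
finger_force: 59.8
```

Request:
{"fn": "send_rows", "kwargs": {
  "rows": [
    {"fingers": 1, "x": 0, "y": 0, "z": -0.06, "ax": 0, "ay": 0, "az": 0},
    {"fingers": 0.2, "x": 0, "y": 0, "z": -0.06, "ax": 0, "ay": 0, "az": 0},
    {"fingers": 0.2, "x": 0, "y": 0, "z": -0.06, "ax": 0, "ay": 0, "az": 0},
    {"fingers": 0.2, "x": 0, "y": 0, "z": -0.06, "ax": 0, "ay": 0, "az": 0},
    {"fingers": 0.2, "x": 0, "y": 0, "z": -0.06, "ax": 0, "ay": 0, "az": 0}
  ]
}}

```text
time_s: 6.75
position: [461.8, 274.0, 33.5]
tcp_rot: [0.708, 0.707, 0.0, 0.0]
ft_force: [0.5, 0.5, 0.3]
gripper_width: 68.5
finger_force: 0.0
```

Request:
{"fn": "send_rows", "kwargs": {
  "rows": [
    {"fingers": 0.2, "x": 0, "y": 0, "z": 0.6, "ax": 0, "ay": 0, "az": 0},
    {"fingers": 0.2, "x": 0, "y": 0, "z": 1.8, "ax": 0, "ay": 0, "az": 0},
    {"fingers": 0.2, "x": 0, "y": 0, "z": 3.4, "ax": 0, "ay": 0, "az": 0},
    {"fingers": 0.2, "x": 0, "y": -1, "z": 5, "ax": 0, "ay": 0, "az": 0},
    {"fingers": 0.2, "x": 0, "y": -2, "z": 6.4, "ax": 0, "ay": 0, "az": 0}
  ]
}}

```text
time_s: 7.25
position: [461.7, 218.7, 220.5]
tcp_rot: [0.707, 0.707, 0.0, 0.0]
ft_force: [1.2, 1.2, -0.0]
gripper_width: 68.4
finger_force: 0.0
```

Request:
{"fn": "send_rows", "kwargs": {
  "rows": [
    {"fingers": 0.2, "x": 0, "y": -1, "z": 0.6, "ax": 0, "ay": 0, "az": 0},
    {"fingers": 0.2, "x": 0, "y": -2.3, "z": 1, "ax": 0, "ay": 0, "az": 0},
    {"fingers": 0.2, "x": 0, "y": -3.2, "z": 1, "ax": 0, "ay": 0, "az": 0},
    {"fingers": 0.2, "x": 0, "y": -3.5, "z": 1, "ax": 0, "ay": 0, "az": 0},
    {"fingers": 0.2, "x": 0, "y": -3.5, "z": 1, "ax": 0, "ay": 0, "az": 0}
  ]
}}

```text
time_s: 7.75
position: [461.6, 112.8, 248.7]
tcp_rot: [0.708, 0.706, 0.0, -0.0]
ft_force: [-1.6, 1.7, 1.4]
gripper_width: 68.4
finger_force: 0.0
```

```bash
python3 - <<'E'
from h import *
im,W=look("w2",(455.5,98),96)
k=near(W,(462,274),54,75,30); print("sq knob",k.mean(0).round(1) if len(k) else 0)
im=get_image("top");Wt=pts(im);cv2.imwrite("pics/t2.png",im["frame"][220:330,180:540])
R=near(Wt,(462,447),90,108,75); print("R rim",len(R),cv2.minEnclosingCircle(R[:,:2].astype(np.float32)))
E
```

```text
tcp [461.6 113.7 248.5] yaw 89.9
knob ((458.7878723144531, 97.61991119384766), 14.607504844665527) 132.2
plate 12822 96.8 (array([458.8,  97.4]), array([101.2, 101.3]), 67.7)
sq knob [463.3 261.6  61.2]
R rim 532 ((470.1472473144531, 448.16900634765625), 53.498291015625)
```

View pics/w2.png

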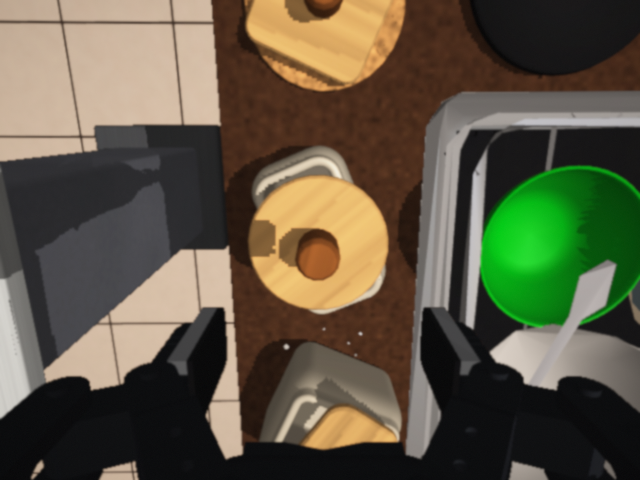

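The round lid's knob is at (318,256), and the square lid sits on the mat. Next I'll grasp the round lid.

Request:
{"fn": "send_rows", "kwargs": {
  "rows": [
    {"fingers": 0.2, "x": -0.1, "y": -0.5, "z": -0.8, "ax": 0, "ay": 0, "az": 0},
    {"fingers": 0.2, "x": -0.1, "y": -0.5, "z": -2, "ax": 0, "ay": 0, "az": 0},
    {"fingers": 0.2, "x": -0.1, "y": -0.5, "z": -3, "ax": 0, "ay": 0, "az": 0},
    {"fingers": 0.2, "x": -0.1, "y": -0.5, "z": -3.8, "ax": 0, "ay": 0, "az": 0},
    {"fingers": 0.2, "x": -0.1, "y": -0.5, "z": -4, "ax": 0, "ay": 0, "az": 0}
  ]
}}

```text
time_s: 8.35
position: [456.3, 99.5, 125.6]
tcp_rot: [0.707, 0.707, -0.003, -0.002]
ft_force: [-0.9, -0.3, 0.1]
gripper_width: 68.8
finger_force: 0.0
```

Request:
{"fn": "send_rows", "kwargs": {
  "rows": [
    {"fingers": 0.2, "x": 0, "y": 0, "z": -0.3, "ax": 0, "ay": 0, "az": 0},
    {"fingers": 0.2, "x": 0, "y": 0, "z": -0.6, "ax": 0, "ay": 0, "az": 0},
    {"fingers": 0.2, "x": 0, "y": 0, "z": -0.8, "ax": 0, "ay": 0, "az": 0},
    {"fingers": 0.2, "x": 0, "y": 0, "z": -0.8, "ax": 0, "ay": 0, "az": 0},
    {"fingers": 0.2, "x": 0, "y": 0, "z": -0.8, "ax": 0, "ay": 0, "az": 0}
  ]
}}

```text
time_s: 8.85
position: [459.1, 98.7, 105.2]
tcp_rot: [0.708, 0.707, 0.0, 0.0]
ft_force: [-0.6, -0.2, 0.3]
gripper_width: 68.7
finger_force: 0.0
```

Request:
{"fn": "send_rows", "kwargs": {
  "rows": [
    {"fingers": 0.5, "x": 0, "y": 0, "z": -0.05, "ax": 0, "ay": 0, "az": 0},
    {"fingers": 0.7, "x": 0, "y": 0, "z": -0.05, "ax": 0, "ay": 0, "az": 0},
    {"fingers": 1, "x": 0, "y": 0, "z": -0.05, "ax": 0, "ay": 0, "az": 0},
    {"fingers": 1, "x": 0, "y": 0, "z": -0.05, "ax": 0, "ay": 0, "az": 0},
    {"fingers": 1, "x": 0, "y": 0, "z": -0.05, "ax": 0, "ay": 0, "az": 0}
  ]
}}

```text
time_s: 9.35
position: [459.0, 98.7, 103.8]
tcp_rot: [0.708, 0.707, 0.0, 0.0]
ft_force: [-1.4, -1.0, 5.2]
gripper_width: 28.4
finger_force: 59.3
```

Request:
{"fn": "send_rows", "kwargs": {
  "rows": [
    {"fingers": 1, "x": 0, "y": 0, "z": 0.3, "ax": 0, "ay": 0, "az": 0},
    {"fingers": 1, "x": 0, "y": 0, "z": 1, "ax": 0, "ay": 0, "az": 0},
    {"fingers": 1, "x": 0, "y": 0.5, "z": 2, "ax": 0, "ay": 0, "az": 0},
    {"fingers": 1, "x": 0, "y": 1.5, "z": 3, "ax": 0, "ay": 0, "az": 0},
    {"fingers": 1, "x": 0, "y": 2.8, "z": 3.6, "ax": 0, "ay": 0, "az": 0}
  ]
}}

```text
time_s: 9.85
position: [459.5, 182.7, 213.9]
tcp_rot: [0.709, 0.706, 0.001, 0.001]
ft_force: [1.7, 0.7, -1.7]
gripper_width: 27.9
finger_force: 59.4
```

Request:
{"fn": "send_rows", "kwargs": {
  "rows": [
    {"fingers": 1, "x": 0, "y": 1.3, "z": 0.4, "ax": 0, "ay": 0, "az": 0},
    {"fingers": 1, "x": 0.1, "y": 2.7, "z": 0.6, "ax": 0, "ay": 0, "az": 0},
    {"fingers": 1, "x": 0.2, "y": 4.1, "z": 0.6, "ax": 0, "ay": 0, "az": 0},
    {"fingers": 1, "x": 0.3, "y": 5.4, "z": 0.6, "ax": 0, "ay": 0, "az": 0},
    {"fingers": 1, "x": 0.3, "y": 6.2, "z": 0.6, "ax": 0, "ay": 0, "az": 0}
  ]
}}

```text
time_s: 10.35
position: [467.3, 371.4, 228.8]
tcp_rot: [0.707, 0.707, -0.0, -0.0]
ft_force: [-0.2, -0.3, -1.9]
gripper_width: 28.4
finger_force: 59.4
```

Request:
{"fn": "send_rows", "kwargs": {
  "rows": [
    {"fingers": 1, "x": 0, "y": 0, "z": 0, "ax": 0, "ay": 0, "az": 0},
    {"fingers": 1, "x": 0, "y": 0, "z": 0, "ax": 0, "ay": 0, "az": 0},
    {"fingers": 1, "x": 0, "y": 0, "z": 0, "ax": 0, "ay": 0, "az": 0},
    {"fingers": 1, "x": 0, "y": 0, "z": 0, "ax": 0, "ay": 0, "az": 0},
    {"fingers": 1, "x": 0, "y": 0, "z": 0, "ax": 0, "ay": 0, "az": 0}
  ]
}}

```text
time_s: 10.85
position: [467.9, 367.7, 229.7]
tcp_rot: [0.708, 0.706, 0.0, 0.0]
ft_force: [-0.1, 0.3, -1.3]
gripper_width: 28.7
finger_force: 59.5
```

```bash
cat >> h.py <<'E'
def rim(W,c,z,r=75):
    p=near(W,c,z-5,z+5,r); print("rim",len(p),p[:,2].mean().round(1),cv2.minEnclosingCircle(p[:,:2].astype(np.float32)),rect(p)); return p
E
python3 - <<'E'
from h import *
im,W=look("w3")
rim(W,(472,449),100)
h,e=np.histogram(W[...,2],np.arange(20,240,5)); print([(int(a),int(b)) for a,b in zip(e,h) if a>70])
k=W[(W[...,2]>150)&(W[...,2]<260)]; print(k.min(0),k.max(0))
E
```

```text
tcp [467.9 367.8 229.7] yaw 89.9
rim 6093 100.1 ((473.01971435546875, 448.9109802246094), 51.08369064331055) (array([473.1, 450. ]), array([ 98.6, 101.5]), 87.4)
[(75, 1695), (80, 1543), (85, 3161), (90, 1017), (95, 2140), (100, 3961), (105, 49), (110, 0), (115, 0), (120, 0), (125, 0), (130, 0), (135, 0), (140, 0), (145, 0), (150, 0), (155, 0), (160, 0), (165, 0), (170, 0), (175, 0), (180, 0), (185, 0), (190, 0), (195, 0), (200, 0), (205, 0), (210, 1), (215, 286), (220, 30541), (225, 117), (230, 446)]
[417.80019941 315.2660884  214.68278005] [519.85110836 417.42252845 259.99600544]
```

View pics/w3.png

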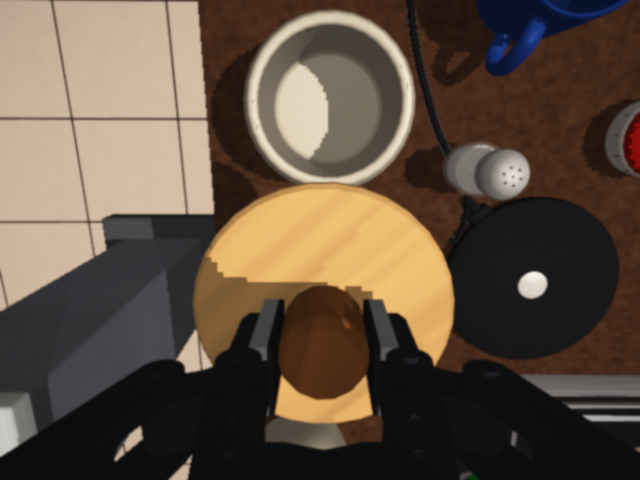

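The held lid is centred at (469,366) and the round mouth at (473,449), pixel (330,98). I'll place it there.

Request:
{"fn": "send_rows", "kwargs": {
  "rows": [
    {"fingers": 1, "x": 0.05, "y": 1, "z": 0, "ax": 0, "ay": 0, "az": 0},
    {"fingers": 1, "x": 0.14, "y": 2, "z": -0.4, "ax": 0, "ay": 0, "az": 0},
    {"fingers": 1, "x": 0.14, "y": 2.75, "z": -1.2, "ax": 0, "ay": 0, "az": 0},
    {"fingers": 1, "x": 0.14, "y": 2.75, "z": -2, "ax": 0, "ay": 0, "az": 0},
    {"fingers": 1, "x": 0.14, "y": 2.75, "z": -2.6, "ax": 0, "ay": 0, "az": 0}
  ]
}}

```text
time_s: 11.4
position: [471.4, 451.2, 149.4]
tcp_rot: [0.707, 0.707, -0.001, 0.0]
ft_force: [0.1, 0.4, -1.7]
gripper_width: 28.7
finger_force: 59.6
```

Request:
{"fn": "send_rows", "kwargs": {
  "rows": [
    {"fingers": 1, "x": 0, "y": 0, "z": 0, "ax": 0, "ay": 0, "az": 0},
    {"fingers": 1, "x": 0, "y": 0, "z": -0.2, "ax": 0, "ay": 0, "az": 0},
    {"fingers": 1, "x": 0, "y": 0, "z": -0.5, "ax": 0, "ay": 0, "az": 0},
    {"fingers": 1, "x": 0, "y": 0, "z": -0.7, "ax": 0, "ay": 0, "az": 0},
    {"fingers": 1, "x": 0, "y": 0, "z": -0.7, "ax": 0, "ay": 0, "az": 0}
  ]
}}

```text
time_s: 11.9
position: [471.6, 450.6, 129.6]
tcp_rot: [0.708, 0.707, -0.001, -0.0]
ft_force: [0.5, -0.1, -2.4]
gripper_width: 28.3
finger_force: 59.5
```

Request:
{"fn": "send_rows", "kwargs": {
  "rows": [
    {"fingers": 1, "x": 0, "y": 0, "z": -0.15, "ax": 0, "ay": 0, "az": 0},
    {"fingers": 1, "x": 0, "y": 0, "z": -0.3, "ax": 0, "ay": 0, "az": 0},
    {"fingers": 1, "x": 0, "y": 0, "z": -0.43, "ax": 0, "ay": 0, "az": 0},
    {"fingers": 1, "x": 0, "y": 0, "z": -0.43, "ax": 0, "ay": 0, "az": 0},
    {"fingers": 1, "x": 0, "y": 0, "z": -0.43, "ax": 0, "ay": 0, "az": 0}
  ]
}}

```text
time_s: 12.4
position: [471.8, 451.2, 117.2]
tcp_rot: [0.707, 0.707, -0.0, -0.0]
ft_force: [-1.2, -0.7, -2.7]
gripper_width: 28.5
finger_force: 59.5
```

Request:
{"fn": "send_rows", "kwargs": {
  "rows": [
    {"fingers": 1, "x": 0, "y": 0, "z": -0.06, "ax": 0, "ay": 0, "az": 0},
    {"fingers": 1, "x": 0, "y": 0, "z": -0.06, "ax": 0, "ay": 0, "az": 0},
    {"fingers": 0.2, "x": 0, "y": 0, "z": -0.06, "ax": 0, "ay": 0, "az": 0},
    {"fingers": 0.2, "x": 0, "y": 0, "z": -0.06, "ax": 0, "ay": 0, "az": 0},
    {"fingers": 0.2, "x": 0, "y": 0, "z": -0.06, "ax": 0, "ay": 0, "az": 0}
  ]
}}

```text
time_s: 12.9
position: [472.0, 451.3, 115.9]
tcp_rot: [0.708, 0.707, 0.0, 0.0]
ft_force: [-0.0, -0.4, -0.1]
gripper_width: 67.7
finger_force: 0.0
```

Request:
{"fn": "send_rows", "kwargs": {
  "rows": [
    {"fingers": 0.2, "x": 0, "y": 0, "z": 0.5, "ax": 0, "ay": 0, "az": 0},
    {"fingers": 0.2, "x": 0, "y": 0, "z": 1.5, "ax": 0, "ay": 0, "az": 0},
    {"fingers": 0.2, "x": 0, "y": 0, "z": 2.8, "ax": 0, "ay": 0, "az": 0},
    {"fingers": 0.2, "x": 0, "y": -0.8, "z": 4, "ax": 0, "ay": 0, "az": 0},
    {"fingers": 0.2, "x": 0, "y": -2, "z": 4.5, "ax": 0, "ay": 0, "az": 0}
  ]
}}

```text
time_s: 13.4
position: [473.0, 393.2, 254.7]
tcp_rot: [0.707, 0.708, 0.004, 0.0]
ft_force: [1.5, 0.2, -0.2]
gripper_width: 68.5
finger_force: 0.0
```

```bash
python3 - <<'E'
from h import *
im,W=look(None,(473,449),108)
p=near(W,(473,449),100,115,60); A=np.c_[p[:,:2],np.ones(len(p))]; print(np.linalg.lstsq(A,p[:,2],rcond=None)[0])
E
```

```text
tcp [473.7 387.  257. ] yaw 89.8
knob ((473.2114562988281, 450.02850341796875), 14.56488037109375) 144.2
plate 16715 108.8 (array([473.4, 450.1]), array([101.5, 101.1]), 56.5)
[ 6.18731052e-04 -3.49506718e-04  1.08653637e+02]
```

The round lid is seated: plate at 108.8 mm, level. Next I'll look at O, then go to S.

Request:
{"fn": "send_rows", "kwargs": {
  "rows": [
    {"fingers": 0.2, "x": -0.1, "y": -1.3, "z": 0, "ax": 0, "ay": 0, "az": 0},
    {"fingers": 0.2, "x": -0.2, "y": -2.6, "z": 0, "ax": 0, "ay": 0, "az": 0},
    {"fingers": 0.2, "x": -0.3, "y": -3.9, "z": 0, "ax": 0, "ay": 0, "az": 0},
    {"fingers": 0.2, "x": -0.4, "y": -5.2, "z": 0, "ax": 0, "ay": 0, "az": 0},
    {"fingers": 0.2, "x": -0.5, "y": -6.5, "z": 0, "ax": 0, "ay": 0, "az": 0}
  ]
}}

```text
time_s: 13.95
position: [456.5, 194.7, 250.7]
tcp_rot: [0.707, 0.707, 0.0, 0.0]
ft_force: [0.7, 0.2, 0.2]
gripper_width: 68.5
finger_force: 0.0
```

Request:
{"fn": "send_rows", "kwargs": {
  "rows": [
    {"fingers": 0.2, "x": 0, "y": -1.3, "z": 0, "ax": 0, "ay": 0, "az": 0},
    {"fingers": 0.2, "x": 0, "y": -2.6, "z": 0, "ax": 0, "ay": 0, "az": 0},
    {"fingers": 0.2, "x": 0, "y": -3.9, "z": 0, "ax": 0, "ay": 0, "az": 0},
    {"fingers": 0.2, "x": 0, "y": -5.2, "z": 0, "ax": 0, "ay": 0, "az": 0},
    {"fingers": 0.2, "x": 0, "y": -6.3, "z": 0, "ax": 0, "ay": 0, "az": 0}
  ]
}}

```text
time_s: 14.45
position: [456.6, 5.3, 250.8]
tcp_rot: [0.708, 0.706, 0.0, 0.0]
ft_force: [0.8, 0.1, -0.9]
gripper_width: 68.0
finger_force: 0.0
```

Request:
{"fn": "send_rows", "kwargs": {
  "rows": [
    {"fingers": 0.2, "x": 0, "y": 0, "z": 0, "ax": 0, "ay": 0, "az": 0},
    {"fingers": 0.2, "x": 0, "y": 0, "z": 0, "ax": 0, "ay": 0, "az": 0},
    {"fingers": 0.2, "x": 0, "y": 0, "z": 0, "ax": 0, "ay": 0, "az": 0},
    {"fingers": 0.2, "x": 0, "y": 0, "z": 0, "ax": 0, "ay": 0, "az": 0},
    {"fingers": 0.2, "x": 0, "y": 0, "z": 0, "ax": 0, "ay": 0, "az": 0}
  ]
}}

```text
time_s: 14.95
position: [456.9, 8.2, 250.5]
tcp_rot: [0.707, 0.707, -0.0, -0.0]
ft_force: [0.7, 0.5, -0.4]
gripper_width: 68.0
finger_force: 0.0
```

```bash
python3 - <<'E'
from h import *
im,W=look("w4",(464,-90),108)
rim(W,(458,98),76)
print(near(W,(462,275),22,34,80).mean(0), near(W,(462,275),55,75,40).mean(0))
E
```

```text
tcp [456.9   8.1 250.6] yaw 90.0
knob ((466.13079833984375, -91.71897888183594), 14.634658813476562) 144.1
plate 10402 108.7 (array([466.1, -92.6]), array([120.3,  68.6]), 54.2)
rim 5031 76.2 ((459.33673095703125, 96.14954376220703), 63.306488037109375) (array([460.1,  96.8]), array([ 68.2, 120.5]), 22.6)
[nan nan nan] [nan nan nan]<stdin>:4: RuntimeWarning: Mean of empty slice.
  ret = um.true_divide(
```

View pics/w4.png

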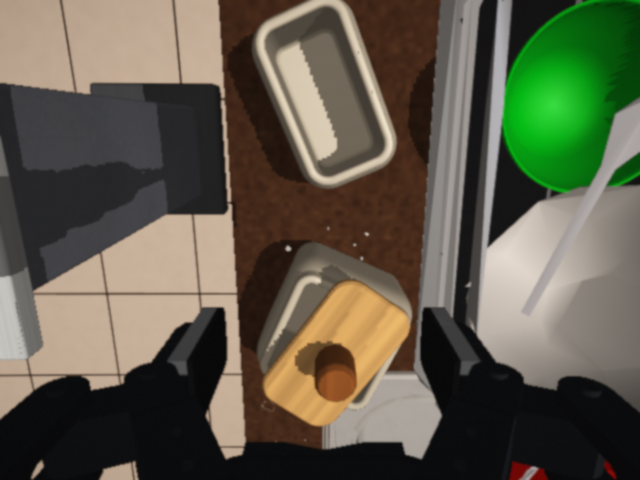

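Request:
{"fn": "send_rows", "kwargs": {
  "rows": [
    {"fingers": 0.2, "x": 0.1, "y": -1.2, "z": 0, "ax": 0, "ay": 0, "az": 0},
    {"fingers": 0.2, "x": 0.2, "y": -2.4, "z": -0.5, "ax": 0, "ay": 0, "az": 0},
    {"fingers": 0.2, "x": 0.31, "y": -3.3, "z": -1.5, "ax": 0, "ay": 0, "az": 0},
    {"fingers": 0.2, "x": 0.31, "y": -3.33, "z": -2.5, "ax": 0, "ay": 0, "az": 0},
    {"fingers": 0.2, "x": 0.31, "y": -3.33, "z": -3, "ax": 0, "ay": 0, "az": 0}
  ]
}}

```text
time_s: 15.5
position: [464.8, -92.9, 158.0]
tcp_rot: [0.708, 0.706, -0.001, -0.002]
ft_force: [-0.9, 0.1, -0.7]
gripper_width: 68.3
finger_force: 0.0
```

Request:
{"fn": "send_rows", "kwargs": {
  "rows": [
    {"fingers": 0.2, "x": 0, "y": 0, "z": 0, "ax": 0, "ay": 0, "az": 0},
    {"fingers": 0.2, "x": 0, "y": 0, "z": -0.6, "ax": 0, "ay": 0, "az": 0},
    {"fingers": 0.2, "x": 0, "y": 0, "z": -1.1, "ax": 0, "ay": 0, "az": 0},
    {"fingers": 0.2, "x": 0, "y": 0, "z": -1.5, "ax": 0, "ay": 0, "az": 0},
    {"fingers": 0.2, "x": 0, "y": 0, "z": -1.5, "ax": 0, "ay": 0, "az": 0}
  ]
}}

```text
time_s: 16.0
position: [465.8, -92.1, 115.2]
tcp_rot: [0.707, 0.707, -0.0, -0.001]
ft_force: [-0.4, -0.1, -0.4]
gripper_width: 68.1
finger_force: 0.0
```

Request:
{"fn": "send_rows", "kwargs": {
  "rows": [
    {"fingers": 0.5, "x": 0, "y": 0, "z": 0, "ax": 0, "ay": 0, "az": 0},
    {"fingers": 0.7, "x": 0, "y": 0, "z": 0, "ax": 0, "ay": 0, "az": 0},
    {"fingers": 1, "x": 0, "y": 0, "z": 0, "ax": 0, "ay": 0, "az": 0},
    {"fingers": 1, "x": 0, "y": 0, "z": 0, "ax": 0, "ay": 0, "az": 0},
    {"fingers": 1, "x": 0, "y": 0, "z": 0, "ax": 0, "ay": 0, "az": 0}
  ]
}}

```text
time_s: 16.5
position: [467.1, -92.8, 117.0]
tcp_rot: [0.707, 0.707, 0.001, 0.001]
ft_force: [-1.1, 1.1, 6.4]
gripper_width: 28.2
finger_force: 59.1
```

Request:
{"fn": "send_rows", "kwargs": {
  "rows": [
    {"fingers": 1, "x": 0, "y": 0, "z": 0.3, "ax": 0, "ay": 0, "az": 0},
    {"fingers": 1, "x": 0, "y": 0, "z": 1, "ax": 0, "ay": 0, "az": 0},
    {"fingers": 1, "x": 0, "y": 0.3, "z": 1.8, "ax": 0, "ay": 0, "az": 0.8},
    {"fingers": 1, "x": 0, "y": 1, "z": 2.6, "ax": 0, "ay": 0, "az": 1.6},
    {"fingers": 1, "x": 0, "y": 1.8, "z": 3.2, "ax": 0, "ay": 0, "az": 2.4}
  ]
}}

```text
time_s: 17.0
position: [466.5, -38.7, 213.3]
tcp_rot: [0.579, 0.816, 0.0, 0.001]
ft_force: [0.7, -0.3, -0.7]
gripper_width: 28.5
finger_force: 59.3
```

Request:
{"fn": "send_rows", "kwargs": {
  "rows": [
    {"fingers": 1, "x": 0, "y": 0.5, "z": 0.1, "ax": 0, "ay": 0, "az": 1},
    {"fingers": 1, "x": 0, "y": 1, "z": 0.2, "ax": 0, "ay": 0, "az": 2},
    {"fingers": 1, "x": 0, "y": 1.4, "z": 0.3, "ax": 0, "ay": 0, "az": 3},
    {"fingers": 1, "x": 0, "y": 1.6, "z": 0.3, "ax": 0, "ay": 0, "az": 4},
    {"fingers": 1, "x": 0, "y": 1.6, "z": 0.3, "ax": 0, "ay": 0, "az": 4.9}
  ]
}}

```text
time_s: 17.5
position: [466.0, 10.1, 220.9]
tcp_rot: [0.27, 0.963, 0.0, -0.0]
ft_force: [0.2, -0.1, -2.1]
gripper_width: 28.1
finger_force: 59.3
```

Request:
{"fn": "send_rows", "kwargs": {
  "rows": [
    {"fingers": 1, "x": 0, "y": 0, "z": 0, "ax": 0, "ay": 0, "az": 0},
    {"fingers": 1, "x": 0, "y": 0, "z": 0, "ax": 0, "ay": 0, "az": 0},
    {"fingers": 1, "x": 0, "y": 0, "z": 0, "ax": 0, "ay": 0, "az": 0},
    {"fingers": 1, "x": 0, "y": 0, "z": 0, "ax": 0, "ay": 0, "az": 0},
    {"fingers": 1, "x": 0, "y": 0, "z": 0, "ax": 0, "ay": 0, "az": 0}
  ]
}}

```text
time_s: 18.0
position: [466.2, 9.1, 220.6]
tcp_rot: [0.273, 0.962, -0.0, -0.0]
ft_force: [-0.3, -0.8, -1.5]
gripper_width: 28.7
finger_force: 59.3
```

```bash
python3 - <<'E'
from h import *
im,W=look("w5")
rim(W,(460,97),76)
o=get_obs()["position"]
h,e=np.histogram(W[...,2],np.arange(130,240,4)); print([(int(a),int(b)) for a,b in zip(e,h) if b>50])
zt=o[2]-6.5
print("plate",rect(near(W,o,zt-6,zt+5,75)))
rim(W,(465,-92),88)
E
```

```text
tcp [466.2   9.1 220.6] yaw 148.3
rim 3986 76.0 ((452.6744384765625, 110.21019744873047), 49.96287536621094) (array([452.7, 114.1]), array([68.6, 83.4]), 22.8)
[(206, 258), (210, 30269), (214, 112), (218, 264), (222, 362), (226, 564), (230, 746), (234, 830)]
plate (array([467.2,   9. ]), array([ 68.7, 119.9]), 22.3)
rim 3025 87.9 ((463.0060729980469, -93.37725830078125), 62.78723907470703) (array([465.5, -93.4]), array([98.1, 97. ]), 65.6)
```

View pics/w5.png

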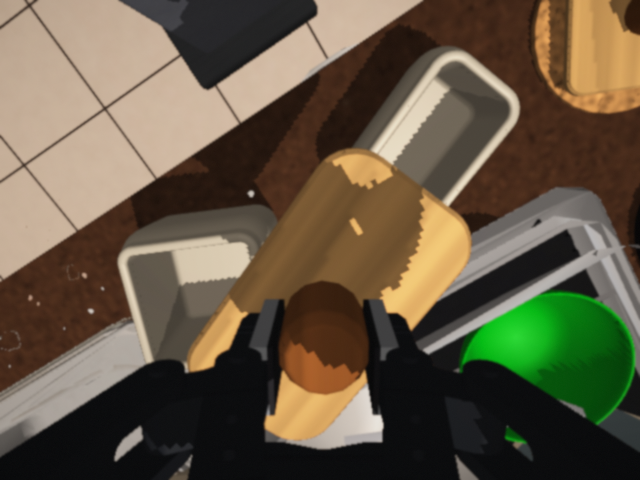

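The held lid is at (467,9) with yaw 22.3°, and the oblong mouth is at (460,97) with yaw 22.6°, pixel (440,130). I'll place it.

Request:
{"fn": "send_rows", "kwargs": {
  "rows": [
    {"fingers": 1, "x": -0.08, "y": 1, "z": 0, "ax": 0, "ay": 0, "az": 0},
    {"fingers": 1, "x": -0.16, "y": 2, "z": -0.4, "ax": 0, "ay": 0, "az": 0},
    {"fingers": 1, "x": -0.24, "y": 2.93, "z": -1.3, "ax": 0, "ay": 0, "az": 0},
    {"fingers": 1, "x": -0.24, "y": 2.93, "z": -2.3, "ax": 0, "ay": 0, "az": 0},
    {"fingers": 1, "x": -0.24, "y": 2.93, "z": -3.1, "ax": 0, "ay": 0, "az": 0}
  ]
}}

```text
time_s: 18.55
position: [458.4, 98.0, 126.3]
tcp_rot: [0.272, 0.962, -0.0, -0.0]
ft_force: [0.0, 0.1, -1.9]
gripper_width: 28.2
finger_force: 59.7
```

Request:
{"fn": "send_rows", "kwargs": {
  "rows": [
    {"fingers": 1, "x": 0, "y": 0, "z": 0, "ax": 0, "ay": 0, "az": 0},
    {"fingers": 1, "x": 0, "y": 0, "z": -0.2, "ax": 0, "ay": 0, "az": 0},
    {"fingers": 1, "x": 0, "y": 0, "z": -0.4, "ax": 0, "ay": 0, "az": 0},
    {"fingers": 1, "x": 0, "y": 0, "z": -0.4, "ax": 0, "ay": 0, "az": 0},
    {"fingers": 1, "x": 0, "y": 0, "z": -0.4, "ax": 0, "ay": 0, "az": 0}
  ]
}}

```text
time_s: 19.05
position: [459.6, 97.1, 116.3]
tcp_rot: [0.273, 0.962, 0.0, 0.001]
ft_force: [0.2, 0.1, -1.8]
gripper_width: 28.5
finger_force: 59.6
```

Request:
{"fn": "send_rows", "kwargs": {
  "rows": [
    {"fingers": 1, "x": 0, "y": 0, "z": -0.3, "ax": 0, "ay": 0, "az": 0},
    {"fingers": 1, "x": 0, "y": 0, "z": -0.55, "ax": 0, "ay": 0, "az": 0},
    {"fingers": 1, "x": 0, "y": 0, "z": -0.75, "ax": 0, "ay": 0, "az": 0},
    {"fingers": 1, "x": 0, "y": 0, "z": -0.75, "ax": 0, "ay": 0, "az": 0},
    {"fingers": 1, "x": 0, "y": 0, "z": -0.75, "ax": 0, "ay": 0, "az": 0}
  ]
}}

```text
time_s: 19.55
position: [458.7, 97.1, 93.1]
tcp_rot: [0.273, 0.962, -0.0, -0.0]
ft_force: [-1.8, -0.6, 2.7]
gripper_width: 28.2
finger_force: 59.7
```

Request:
{"fn": "send_rows", "kwargs": {
  "rows": [
    {"fingers": 1, "x": 0, "y": 0, "z": -0.06, "ax": 0, "ay": 0, "az": 0},
    {"fingers": 1, "x": 0, "y": 0, "z": -0.06, "ax": 0, "ay": 0, "az": 0},
    {"fingers": 0.2, "x": 0, "y": 0, "z": -0.06, "ax": 0, "ay": 0, "az": 0},
    {"fingers": 0.2, "x": 0, "y": 0, "z": -0.06, "ax": 0, "ay": 0, "az": 0},
    {"fingers": 0.2, "x": 0, "y": 0, "z": -0.06, "ax": 0, "ay": 0, "az": 0}
  ]
}}

```text
time_s: 20.05
position: [459.0, 97.2, 91.0]
tcp_rot: [0.273, 0.962, -0.0, -0.0]
ft_force: [0.1, -1.0, -0.9]
gripper_width: 68.2
finger_force: 0.0
```

Request:
{"fn": "send_rows", "kwargs": {
  "rows": [
    {"fingers": 0.2, "x": 0, "y": 0, "z": 0.5, "ax": 0, "ay": 0, "az": 0},
    {"fingers": 0.2, "x": 0, "y": 0, "z": 1.5, "ax": 0, "ay": 0, "az": 0},
    {"fingers": 0.2, "x": 0, "y": 0, "z": 3, "ax": 0, "ay": 0, "az": -0.8},
    {"fingers": 0.2, "x": 0, "y": 0.8, "z": 4.4, "ax": 0, "ay": 0, "az": -1.7},
    {"fingers": 0.2, "x": 0, "y": 2, "z": 5, "ax": 0, "ay": 0, "az": -2.7}
  ]
}}

```text
time_s: 20.55
position: [461.0, 157.2, 245.4]
tcp_rot: [0.452, 0.892, 0.002, 0.002]
ft_force: [0.9, -0.0, -0.9]
gripper_width: 68.5
finger_force: 0.0
```

Request:
{"fn": "send_rows", "kwargs": {
  "rows": [
    {"fingers": 0.2, "x": 0, "y": 0.8, "z": 0, "ax": 0, "ay": 0, "az": -1},
    {"fingers": 0.2, "x": 0, "y": 1.6, "z": 0, "ax": 0, "ay": 0, "az": -2},
    {"fingers": 0.2, "x": 0, "y": 2, "z": 0, "ax": 0, "ay": 0, "az": -3},
    {"fingers": 0.2, "x": 0, "y": 2, "z": 0, "ax": 0, "ay": 0, "az": -4},
    {"fingers": 0.2, "x": 0, "y": 2, "z": 0, "ax": 0, "ay": 0, "az": -4.6}
  ]
}}

```text
time_s: 21.05
position: [458.9, 217.9, 240.6]
tcp_rot: [0.709, 0.706, -0.0, -0.0]
ft_force: [-0.1, -0.2, -0.4]
gripper_width: 68.2
finger_force: 0.0
```

```bash
python3 - <<'E'
from h import *
im,W=look(None,(460,97),84)
p=near(W,(460,97),78,90,60); A=np.c_[p[:,:2],np.ones(len(p))]; print(np.linalg.lstsq(A,p[:,2],rcond=None)[0])
look(None,(462,273),28)
E
```

```text
tcp [458.9 217.6 240.6] yaw 89.7
knob ((459.8666687011719, 98.38091278076172), 14.46121597290039) 120.1
plate 9171 84.8 (array([459.9,  96.9]), array([ 68.2, 121.2]), 22.6)
[-3.33649213e-03 -1.68839475e-03  8.64406623e+01]
tcp [458.9 217.4 240.7] yaw 90.0
knob ((463.3009338378906, 273.45269775390625), 14.60319709777832) 64.2
plate 13348 28.8 (array([463.2, 273.7]), array([98.6, 98. ]), 65.8)
```

The oblong lid is seated. Now the square lid from the mat; it already has the right yaw.

Request:
{"fn": "send_rows", "kwargs": {
  "rows": [
    {"fingers": 0.2, "x": 0.15, "y": 1, "z": -0.6, "ax": 0, "ay": 0, "az": 0},
    {"fingers": 0.2, "x": 0.15, "y": 1.87, "z": -1.6, "ax": 0, "ay": 0, "az": 0},
    {"fingers": 0.2, "x": 0.15, "y": 1.87, "z": -2.9, "ax": 0, "ay": 0, "az": 0},
    {"fingers": 0.2, "x": 0.15, "y": 1.87, "z": -4.2, "ax": 0, "ay": 0, "az": 0},
    {"fingers": 0.2, "x": 0.15, "y": 1.87, "z": -5.2, "ax": 0, "ay": 0, "az": 0}
  ]
}}

```text
time_s: 21.65
position: [462.4, 272.8, 82.6]
tcp_rot: [0.707, 0.708, -0.001, -0.0]
ft_force: [0.0, 0.5, -1.1]
gripper_width: 68.2
finger_force: 0.0
```

Request:
{"fn": "send_rows", "kwargs": {
  "rows": [
    {"fingers": 0.2, "x": 0, "y": 0, "z": -0.2, "ax": 0, "ay": 0, "az": 0},
    {"fingers": 0.2, "x": 0, "y": 0, "z": -0.7, "ax": 0, "ay": 0, "az": 0},
    {"fingers": 0.2, "x": 0, "y": 0, "z": -1.2, "ax": 0, "ay": 0, "az": 0},
    {"fingers": 0.2, "x": 0, "y": 0, "z": -1.6, "ax": 0, "ay": 0, "az": 0},
    {"fingers": 0.2, "x": 0, "y": 0, "z": -1.6, "ax": 0, "ay": 0, "az": 0}
  ]
}}

```text
time_s: 22.15
position: [463.0, 272.8, 36.5]
tcp_rot: [0.707, 0.707, -0.001, -0.0]
ft_force: [0.1, -0.5, -0.0]
gripper_width: 68.5
finger_force: 0.0
```

Request:
{"fn": "send_rows", "kwargs": {
  "rows": [
    {"fingers": 0.5, "x": 0, "y": 0, "z": 0, "ax": 0, "ay": 0, "az": 0},
    {"fingers": 0.7, "x": 0, "y": 0, "z": 0, "ax": 0, "ay": 0, "az": 0},
    {"fingers": 1, "x": 0, "y": 0, "z": 0, "ax": 0, "ay": 0, "az": 0},
    {"fingers": 1, "x": 0, "y": 0, "z": 0, "ax": 0, "ay": 0, "az": 0},
    {"fingers": 1, "x": 0, "y": 0, "z": 0, "ax": 0, "ay": 0, "az": 0}
  ]
}}

```text
time_s: 22.65
position: [464.3, 273.8, 38.6]
tcp_rot: [0.707, 0.707, 0.001, 0.0]
ft_force: [-0.9, -0.4, 5.8]
gripper_width: 28.4
finger_force: 59.6
```

Request:
{"fn": "send_rows", "kwargs": {
  "rows": [
    {"fingers": 1, "x": 0, "y": 0, "z": 0.5, "ax": 0, "ay": 0, "az": 0},
    {"fingers": 1, "x": 0, "y": 0, "z": 1.8, "ax": 0, "ay": 0, "az": 0},
    {"fingers": 1, "x": 0, "y": 0, "z": 3.2, "ax": 0, "ay": 0, "az": 0},
    {"fingers": 1, "x": 0, "y": -0.4, "z": 4.6, "ax": 0, "ay": 0, "az": 0},
    {"fingers": 1, "x": 0, "y": -1.4, "z": 5.6, "ax": 0, "ay": 0, "az": 0}
  ]
}}

```text
time_s: 23.15
position: [464.3, 232.8, 208.0]
tcp_rot: [0.706, 0.708, 0.002, 0.0]
ft_force: [1.1, 0.5, -0.9]
gripper_width: 28.5
finger_force: 59.5
```

Request:
{"fn": "send_rows", "kwargs": {
  "rows": [
    {"fingers": 1, "x": 0, "y": -1.3, "z": 0.4, "ax": 0, "ay": 0, "az": 0},
    {"fingers": 1, "x": 0, "y": -2.7, "z": 0.6, "ax": 0, "ay": 0, "az": 0},
    {"fingers": 1, "x": 0, "y": -4.1, "z": 0.6, "ax": 0, "ay": 0, "az": 0},
    {"fingers": 1, "x": 0, "y": -5.5, "z": 0.6, "ax": 0, "ay": 0, "az": 0},
    {"fingers": 1, "x": 0, "y": -6.9, "z": 0.6, "ax": 0, "ay": 0, "az": 0}
  ]
}}

```text
time_s: 23.65
position: [463.0, 22.7, 223.2]
tcp_rot: [0.707, 0.707, -0.0, 0.0]
ft_force: [1.1, 0.2, -2.5]
gripper_width: 28.3
finger_force: 59.5
```

Request:
{"fn": "send_rows", "kwargs": {
  "rows": [
    {"fingers": 1, "x": 0, "y": -1.4, "z": 0, "ax": 0, "ay": 0, "az": 0},
    {"fingers": 1, "x": 0, "y": -2.8, "z": 0, "ax": 0, "ay": 0, "az": 0},
    {"fingers": 1, "x": 0, "y": -4.2, "z": 0, "ax": 0, "ay": 0, "az": 0},
    {"fingers": 1, "x": 0, "y": -5.6, "z": 0, "ax": 0, "ay": 0, "az": 0},
    {"fingers": 1, "x": 0, "y": -6.8, "z": 0, "ax": 0, "ay": 0, "az": 0}
  ]
}}

```text
time_s: 24.15
position: [462.8, -181.7, 223.0]
tcp_rot: [0.708, 0.706, -0.0, -0.0]
ft_force: [0.6, 0.2, -1.3]
gripper_width: 28.5
finger_force: 59.5
```

Request:
{"fn": "send_rows", "kwargs": {
  "rows": [
    {"fingers": 1, "x": 0, "y": 0, "z": 0, "ax": 0, "ay": 0, "az": 0},
    {"fingers": 1, "x": 0, "y": 0, "z": 0, "ax": 0, "ay": 0, "az": 0},
    {"fingers": 1, "x": 0, "y": 0, "z": 0, "ax": 0, "ay": 0, "az": 0},
    {"fingers": 1, "x": 0, "y": 0, "z": 0, "ax": 0, "ay": 0, "az": 0},
    {"fingers": 1, "x": 0, "y": 0, "z": 0, "ax": 0, "ay": 0, "az": 0}
  ]
}}

```text
time_s: 24.65
position: [463.6, -178.6, 223.4]
tcp_rot: [0.707, 0.707, 0.0, -0.0]
ft_force: [-0.5, 0.2, -1.5]
gripper_width: 28.6
finger_force: 59.5
```

```bash
python3 - <<'E'
from h import *
im,W=look("w6")
o=get_obs()["position"]; zt=o[2]-8
p=near(W,o,zt-6,zt+5,75); print("plate",np.median(p[:,2]),rect(p))
rim(W,(465,-92),88)
E
```

```text
tcp [ 463.7 -178.7  223.4] yaw 90.0
plate 213.49613056895816 (array([ 464.6, -178.8]), array([98.5, 98.5]), 65.6)
rim 5722 88.1 ((466.688720703125, -94.60074615478516), 63.605655670166016) (array([466.4, -93.5]), array([98.3, 98.5]), 66.1)
```

View pics/w6.png

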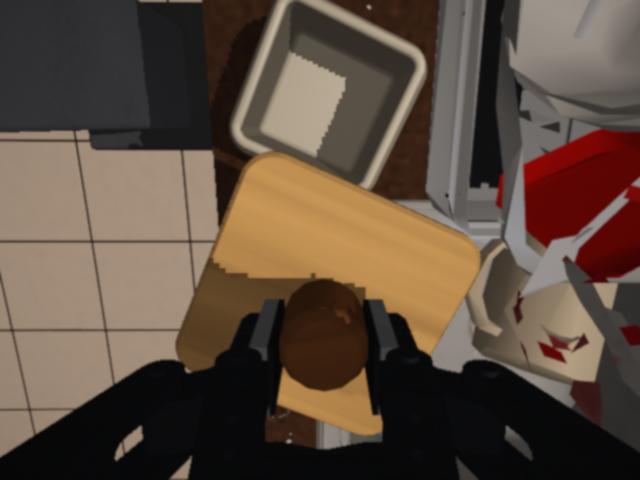

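The square mouth is at pixel (328,92), world (466.4,-93.5) with yaw 66°. The held lid is at (464.6,-178.8) with yaw 65.6°.

Request:
{"fn": "send_rows", "kwargs": {
  "rows": [
    {"fingers": 1, "x": 0.02, "y": 1, "z": 0, "ax": 0, "ay": 0, "az": 0},
    {"fingers": 1, "x": 0.04, "y": 2, "z": -0.3, "ax": 0, "ay": 0, "az": 0},
    {"fingers": 1, "x": 0.06, "y": 2.84, "z": -1.1, "ax": 0, "ay": 0, "az": 0},
    {"fingers": 1, "x": 0.06, "y": 2.84, "z": -2, "ax": 0, "ay": 0, "az": 0},
    {"fingers": 1, "x": 0.06, "y": 2.84, "z": -2.7, "ax": 0, "ay": 0, "az": 0}
  ]
}}

```text
time_s: 25.2
position: [465.0, -92.9, 141.3]
tcp_rot: [0.706, 0.708, -0.0, -0.0]
ft_force: [0.6, -0.5, -1.9]
gripper_width: 28.1
finger_force: 59.5
```

Request:
{"fn": "send_rows", "kwargs": {
  "rows": [
    {"fingers": 1, "x": 0, "y": 0, "z": 0, "ax": 0, "ay": 0, "az": 0},
    {"fingers": 1, "x": 0, "y": 0, "z": -0.2, "ax": 0, "ay": 0, "az": 0},
    {"fingers": 1, "x": 0, "y": 0, "z": -0.4, "ax": 0, "ay": 0, "az": 0},
    {"fingers": 1, "x": 0, "y": 0, "z": -0.4, "ax": 0, "ay": 0, "az": 0},
    {"fingers": 1, "x": 0, "y": 0, "z": -0.4, "ax": 0, "ay": 0, "az": 0}
  ]
}}

```text
time_s: 25.7
position: [465.7, -94.8, 130.9]
tcp_rot: [0.708, 0.707, 0.0, 0.0]
ft_force: [-0.1, 0.4, -1.6]
gripper_width: 28.0
finger_force: 59.6
```

Request:
{"fn": "send_rows", "kwargs": {
  "rows": [
    {"fingers": 1, "x": 0, "y": 0.04, "z": -0.25, "ax": 0, "ay": 0, "az": 0},
    {"fingers": 1, "x": 0, "y": 0.04, "z": -0.5, "ax": 0, "ay": 0, "az": 0},
    {"fingers": 1, "x": 0, "y": 0.04, "z": -0.75, "ax": 0, "ay": 0, "az": 0},
    {"fingers": 1, "x": 0, "y": 0.04, "z": -0.78, "ax": 0, "ay": 0, "az": 0},
    {"fingers": 1, "x": 0, "y": 0.04, "z": -0.78, "ax": 0, "ay": 0, "az": 0}
  ]
}}

```text
time_s: 26.2
position: [465.3, -93.4, 106.7]
tcp_rot: [0.708, 0.707, -0.0, -0.0]
ft_force: [-0.1, -0.2, -1.7]
gripper_width: 28.0
finger_force: 60.1
```

Request:
{"fn": "send_rows", "kwargs": {
  "rows": [
    {"fingers": 1, "x": 0, "y": 0, "z": -0.06, "ax": 0, "ay": 0, "az": 0},
    {"fingers": 1, "x": 0, "y": 0, "z": -0.06, "ax": 0, "ay": 0, "az": 0},
    {"fingers": 0.2, "x": 0, "y": 0, "z": -0.06, "ax": 0, "ay": 0, "az": 0},
    {"fingers": 0.2, "x": 0, "y": 0, "z": -0.06, "ax": 0, "ay": 0, "az": 0},
    {"fingers": 0.2, "x": 0, "y": 0, "z": -0.06, "ax": 0, "ay": 0, "az": 0}
  ]
}}

```text
time_s: 26.7
position: [465.3, -93.3, 104.9]
tcp_rot: [0.708, 0.707, -0.0, -0.0]
ft_force: [0.6, 0.6, 0.2]
gripper_width: 68.2
finger_force: 0.0
```

Request:
{"fn": "send_rows", "kwargs": {
  "rows": [
    {"fingers": 0.2, "x": 0, "y": 0, "z": 0.5, "ax": 0, "ay": 0, "az": 0},
    {"fingers": 0.2, "x": 0, "y": 0, "z": 1.5, "ax": 0, "ay": 0, "az": 0},
    {"fingers": 0.2, "x": 0, "y": 0, "z": 3, "ax": 0, "ay": 0, "az": 0},
    {"fingers": 0.2, "x": 0, "y": 0, "z": 4.4, "ax": 0, "ay": 0, "az": 0},
    {"fingers": 0.2, "x": 0, "y": 0, "z": 4.8, "ax": 0, "ay": 0, "az": 0}
  ]
}}

```text
time_s: 27.2
position: [467.6, -93.8, 253.8]
tcp_rot: [0.708, 0.707, 0.002, 0.003]
ft_force: [0.9, -0.2, 0.3]
gripper_width: 68.4
finger_force: 0.0
```

Request:
{"fn": "send_rows", "kwargs": {
  "rows": [
    {"fingers": 0.2, "x": 0, "y": 0, "z": 0, "ax": 0, "ay": 0, "az": 0},
    {"fingers": 0.2, "x": 0, "y": 0, "z": 0, "ax": 0, "ay": 0, "az": 0},
    {"fingers": 0.2, "x": 0, "y": 0, "z": 0, "ax": 0, "ay": 0, "az": 0},
    {"fingers": 0.2, "x": 0, "y": 0, "z": 0, "ax": 0, "ay": 0, "az": 0},
    {"fingers": 0.2, "x": 0, "y": 0, "z": 0, "ax": 0, "ay": 0, "az": 0}
  ]
}}

```text
time_s: 27.7
position: [464.7, -93.2, 247.9]
tcp_rot: [0.708, 0.707, -0.001, -0.001]
ft_force: [1.2, -0.3, 0.0]
gripper_width: 68.3
finger_force: 0.0
```

```bash
python3 - <<'E'
from h import *
im,W=look(None,(466,-93),96)
p=near(W,(466,-93),90,102,60); A=np.c_[p[:,:2],np.ones(len(p))]; print(np.linalg.lstsq(A,p[:,2],rcond=None)[0])
s=get_image("side"); cv2.imwrite("pics/s9.png",s["frame"])
E
```

```text
tcp [464.9 -93.2 248.2] yaw 89.9
knob ((466.6283874511719, -93.37472534179688), 14.66683292388916) 132.2
plate 16023 96.8 (array([466.6, -93.6]), array([98.2, 98.2]), 65.8)
[ 2.82304030e-04 -1.02714131e-03  9.65681643e+01]
```

View pics/s9.png

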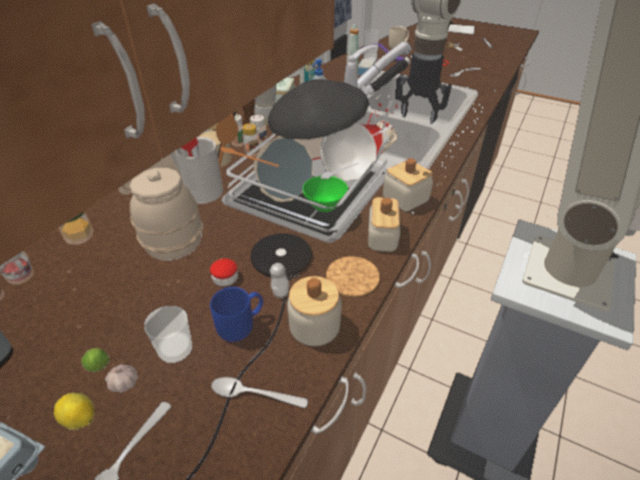

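The side view shows all three lids seated: round at (315,305), oblong at (384,220) and square at (408,183). The mat is empty and the mug, salt shaker and spoon haven't moved.

```bash
python3 -c "from workcell import bot; print(bot.close_job())"
```

```text
the job is handed in; nothing more can be done
None
```

All three lids are on their own canisters, measured flat on the rim and centred to about 1 mm; the job was handed in at about 28 s of the 106 s allowed, and no verdict was returned.

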